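# Bring the sedan down on the ratchet lift

### The job

Bring the blue sedan down from the upper tier with the toy garage's lift: raise the empty lift by its yellow knob, click by click, until the pawl holds it at its top tooth and let go, then slide the sedan onto the platform up to the end stop. Only then squeeze the red release paddle towards the black bar, lower the lift gently all the way down with the sedan on it, and let go; do not force the lift against its stops, do not let it drop, and leave the red paddle alone until the sedan is on the platform. Leave the van, ladder truck and chock where they are.

Things in the scene. Friction and masses are not known exactly. Their poses are not given: they have to be found in the camera images.
- stand: the fixed grey tier organiser (base plate 150 x 300 mm) with a dark toothed mast. Origin: on the shelf, in the mast plane; z up; y runs along the car lane from the lift (y = 0) to the upper tier (y 70 to 215 mm); lane centre line at x = -75 mm. Mast: x -12 to 12, y 0 to 16, 95 mm tall; four teeth on its -y face, 14 mm apart
- lift: blue carriage, slides only vertically on the mast; origin and axes as the stand's when fully down. Its height over the stand's origin: 0 down, teeth at 14, 28, 42, 56 mm (56 = top), hard stop at 61.5. Starts empty at 0, 14 or 28. About 0.4 kg; raising takes 3 to 6 N, up to 18 N on a tooth; the pawl clicks in by itself 1 mm above each tooth; let go, the lift settles on the tooth. Unlatched it falls
- stops: the lift's two black rubber stops as one fixed piece (origin as the stand's): a hook at the mast's top, met at a lift height of 61.5 mm, and a pad on the base plate, on which the lift rests when fully down; stiff, they give under 1 mm; do not press them with more than 30 N
- lift_knob (a point): centre of the yellow lift knob, 26 x 16 x 36 mm (x, y, z of the lift), on top of a post of the lift; pinch it from above across its 16 mm (along y) and raise. It is at (0, 50, 118) mm in the lift's frame, its top at 136 mm
- squeeze_bar (a point): centre of the fixed black bar on the lift, 26 x 10 x 36 mm (x, y, z), at (0, -45, 118) mm in the lift's frame, top at 136 mm
- paddle (a point): centre of the red release paddle, 26 x 8 x 36 mm (x, y, z), at (0, -12, 118) mm in the lift's frame at rest. It carries the pawl and slides only along -y, towards the bar, by up to 10 mm against a spring (2 to 4 N); past 7 mm the pawl is clear. Squeeze bar and paddle from above, a finger outside each: 42 mm over both, 32 fully squeezed; 20 N of grip squeezes and carries the loaded lift
- release: the red pawl and paddle as one piece; origin and axes as the lift's at rest (at the foot of the mast, not on the part); its y in the lift's frame falls from 0 to -10 mm as it is squeezed; it springs back when let go. If it is pushed in before the bar is gripped too, the lift drops until the grip catches it
- platform (a point): middle of the top face of the lift's platform, at (-75, 0, 10) mm in the lift's frame, axes as the stand's. 130 mm long (y), 6 mm kerbs 52 mm apart, and a 12 mm high end stop whose face is at y = -61 mm; open towards the tier. At the top tooth it is 2 mm below the tier
- tier (a point): middle of the top face of the fixed upper tier, at (-75, 142.5, 68) mm in the stand's frame, axes as the stand's; 145 mm long (y), 6 mm kerbs 56 mm apart, open at both ends
- sedan_center (a point): centre, half-way up, of the blue die-cast sedan: 104 mm long, 44 wide, 34 high, about 0.16 kg; its wheels do not turn. Starts on the upper tier in the lane, nose (own -x axis) towards the lift. Its tail face is 42 mm wide, 7 to 21 mm above its wheels' underside. It slides with 1 to 2 N
- sedan: the sedan; origin under its middle at wheel height, own -x to its nose
- van_center (a point): centre, half-way up, of the white camper van, 100 x 46 x 59 mm, a bystander standing loose on the shelf
- truck_center (a point): centre of the aluminium ladder truck, 130 x 44 x 57 mm, a bystander standing loose on the shelf
- chock_center (a point): centre of the red wheel chock, 46 x 34 x 26 mm, a bystander lying loose on the shelf
Mind the look-alikes: they are no part of the job. What is meant by the sedan is not pink, and is the smaller of those in its own colour.

How it is judged:
By the outcome, as a careful person would: the job done as asked, in the order asked, and still so for the second after the job is handed in, with the robot touching nothing.
It also fails if it takes over 70 s, if anything falls off the work surface, if the arm or the gripper's body presses on something with over 40 N, if the wrist force passes 120 N, or if a joint passes its speed limit or range.

### The arm

A 6-joint arm with a two-finger parallel gripper is mounted at the origin on the work surface. World frame = base frame: x ahead of the robot, y to its left, z up, the work surface at z = 0. Lengths are in mm, angles in rad, forces in N, time in s.
With the tool pointing down it reaches from about 325 to 900 mm from the base axis. Payload 6.1 kg.
Tool frame: the origin (TCP) lies midway between the tips of the shut fingers; the grasp point (between the pads) lies 19 mm behind it (env.hold_point_z is the distance from the TCP to the grasp point, in mm); z points along the fingers, y is the line along which they close (so a half turn about z gives the same grasp; the last joint's range is limited). The gripper opens to 87 mm and grips with 3 to 60 N. Pads are 19 mm wide; open, the fingers measure 117 mm over their backs; the gripper's body (75 mm by 190 mm) begins 51 mm behind the grasp point.
Start: joints at [-1.327, 0.22, 1.526, -0, 1.395, -0.126], TCP at [225.886, -582.745, 222.538] pointing down, gripper open.
Joint ranges: [-2.98, 2.98], [-0.91, 2.08], [0.09, 2.57], [-1.24, 4.39], [0.2, 2.65], [-2.68, 2.68]. Speed limits (rad/s): [2.57, 2.57, 3.01, 3.14, 3.14, 3.14].

### API

Orientations are given as a unit quaternion [x, y, z, w].
In Python, from bench import env gives the robot as it stands.
- The arm moves only by the tool play_rows, never from a script. Its arguments are lists of equal length, an entry for each row: "xyz": the shift along the tool's x, y, z as a fraction of full scale, a list of three; "rotation": the turn, a rotation vector about the tool's x, y, z as a fraction of full scale, a list of three; "hand": the closure, from -1 (fully open) to 1 (shut), so that 0 is half open. A call has 1 to 20 rows; each row shifts and turns the commanded pose from where the row before left it, along the tool's axes as they then stand; what a row does not reach is not made up. Full scale, the value 1, is 2.5 cm for a shift and 5 degrees for a turn. A row lasts 1/8 s, in which the tool goes at most 62.5 mm and 10.7 degrees, less where a joint would pass 70% of its speed; a pose out of reach is approached as far as the arm can. A call with a number of a shift or a turn outside -1 to 1 is refused whole. A call with a gripper value outside its range is refused whole. The fingers move at their own pace and stop on an object; the grip force is fixed at half the most. Time passes only in rows, so rows that do not move let the fingers close. It gives the time, the measured TCP pose, the force, the opening and the grip force at its end, in the units of the state.
- env.observe(): the state, without advancing time (a new reading comes with each control period).
- env.read_camera(name): name is "scene" or "top" or "wrist"; returns a dict with "color" (480x640x3 uint8, red, green, blue), "depth" (480x640 float32, mm along the optical axis (not along the pixel's ray), 0 where there is no reading), "fovy" (degrees; the focal length in pixels is half the picture's height over the tangent of half this angle, whatever the lens; pixels are square), "cx", "cy" (the principal point, pixels), "rvec" (rotation vector, rad) and "tvec" (3), from world to camera coordinates, as OpenCV has them. Camera axes: x right, y down, z forward; pixel columns grow to the right and rows downward; lengths in mm; the calibration is good to about 2 mm. A picture is of the moment at which its call begins.
- env.close_job(): hands the job in; it is judged then, once.
Trained networks look in the newest picture that a camera, given by its name, has taken for a name from the list of things; names that differ only in an ending like _2 or _b are one class to them, and where a whole thing is asked for, a point or a joint stands for the part that bears it (a point fixed in the world has none). Each returns a list of dicts, best first, with "score" (0 to 1); they miss things now and then, are a little off and sometimes report something else, mostly with a low value. They report only what shows in the picture. A call takes as long as a camera call. They do not tell look-alikes from the thing itself.
- env.cut_out(camera, thing): "region" (480x640 bool, what is visible of it) and "extent" ([left, top, right, bottom] in pixels, round what is visible of it).
The state is a dict: "t": time; "joint_pos": joint angles; "qvel": joint speeds; "joint_efforts": joint torques, N m; "tcp_pos": TCP position; "orientation": TCP orientation; "ft_force": force on the tool from outside, world axes, zero at the start; "ft_torque": the same for the moment, N m; "grip_width": finger opening in mm; "grasp_force": force on a finger pad.
Only numpy, scipy, OpenCV 4.12 (cv2) and the standard library are available. Lean on these libraries where they do the work, as an engineer would, in place of code of your own. Each camera call takes 0.05 s, during which the arm holds its last target. There are 200 camera calls.

## Working session

There is one attempt and no reset: what is moved stays moved. The work goes in short steps, Python scripts to look and compute and a tool call to move; the robot and the scene stay as the last step left them, time stands still between calls to the robot, and variables do not carry over. Pictures are saved under pics/ and viewed, at most 10 in all, crops included, and the job is handed in when it is done.

Besides the shell and the picture viewer there is one more tool, called after "Emit:" by a JSON object that holds its "fn" and its "kwargs", one argument or row to a line. play_rows: Moves the arm, as the interface text tells. Shift numbers are shares of 2.5 cm and turn numbers shares of 5 degrees, none past 1 either way. Its arguments: {"type":"object","properties":{"xyz":{"type":"array","items":{"type":"array","items":{"type":"number","minimum":-1,"maximum":1}}},"rotation":{"type":"array","items":{"type":"array","items":{"type":"number","minimum":-1,"maximum":1}}},"hand":{"type":"array","items":{"type":"number"}}},"required":["xyz","rotation","hand"]}

```bash
mkdir -p pics; cat > h.py <<'E'
import numpy as np,cv2
from bench import env
from scipy.spatial.transform import Rotation as R
def cam(n):
    c=env.read_camera(n);c['f']=240/np.tan(np.radians(c['fovy'])/2);c['R']=R.from_rotvec(np.ravel(c['rvec'])).as_matrix();c['t']=np.ravel(c['tvec']);return c
def world(c,m):
    v,u=np.nonzero(m&(c['depth']>0));z=c['depth'][v,u]
    p=np.c_[(u-c['cx'])/c['f']*z,(v-c['cy'])/c['f']*z,z]
    return (p-c['t'])@c['R']
def proj(c,P):
    q=np.atleast_2d(P)@c['R'].T+c['t'];return np.c_[q[:,0]/q[:,2]*c['f']+c['cx'],q[:,1]/q[:,2]*c['f']+c['cy']]
def save(c,n): cv2.imwrite('pics/'+n,c['color'][:,:,::-1])
E
python3 - <<'E'
from h import *
print(env.observe()['t'],env.hold_point_z)
ims=[]
for n in('scene','top'):
    c=cam(n);ims.append(c['color'])
    for t in('stand','lift','lift_knob','squeeze_bar','paddle','sedan','platform','tier','release'):
        try:
            for d in env.cut_out(n,t)[:2]:
                w=world(c,d['region']);print(n,t,round(d['score'],2),d['extent'],np.median(w,0).round(),np.percentile(w,2,0).round(),np.percentile(w,98,0).round())
        except Exception as e: print(n,t,e)
    save(c,n+'1.png')
E
```

```text
0.0 18.700000000000003
scene stand 0.83 [236.6, 221.8, 401.0, 323.0] [563.  95.   6.] [459.  -8.   0.] [640. 267. 148.]
scene stand 0.55 [211.0, 409.1, 291.4, 480.0] [ 760. -200.   50.] [ 728. -245.    9.] [ 777. -149.   59.]
scene lift 0.84 [235.7, 229.0, 322.5, 304.5] [546.  35.  39.] [450.  -5.  19.] [586. 126. 149.]
scene lift_knob 0.87 [234.6, 229.4, 319.1, 302.3] [545.  35.  38.] [450.  -5.  19.] [586. 125. 149.]
scene squeeze_bar 0.81 [236.9, 230.8, 318.8, 299.9] [544.  36.  37.] [448.  -5.   2.] [586. 132. 149.]
scene paddle 0.85 [273.9, 239.3, 287.7, 292.4] [560.  31. 122.] [544.  26.  35.] [569.  39. 150.]
scene paddle 0.58 [234.7, 221.3, 402.5, 323.9] [563.  95.   7.] [460.  -7.   1.] [639. 266. 148.]
scene sedan 0.9 [314.3, 206.5, 370.3, 237.2] [542. 205.  88.] [497. 162.  66.] [566. 264. 102.]
scene sedan 0.89 [278.9, 178.3, 322.6, 200.8] [343. 275.  20.] [317. 237.   3.] [360. 337.  35.]
scene platform 0.58 [236.6, 229.5, 321.6, 306.7] [545.  34.  38.] [450.  -5.  18.] [586. 125. 149.]
scene tier 0.73 [234.6, 218.8, 398.4, 322.1] [563.  95.   6.] [462.  -7.   1.] [639. 
[... 372 characters left out ...]
-0.] [643. 279. 149.]
top lift_knob 0.95 [295.9, 214.7, 367.9, 284.4] [508.  58.  26.] [455.  -0.  20.] [575. 124. 151.]
top squeeze_bar 0.74 [293.1, 213.3, 366.6, 285.0] [511.  56.  25.] [455.  -1.   4.] [574. 124. 151.]
top sedan 0.88 [225.4, 227.1, 282.6, 258.4] [535. 210.  92.] [506. 164.  77.] [564. 261. 106.]
top sedan 0.68 [201.5, 324.5, 250.9, 351.5] [336. 284.  24.] [310. 236.  11.] [360. 336.  37.]
top platform 0.66 [295.9, 214.4, 367.2, 288.2] [508.  57.  26.] [452.  -2.   3.] [576. 124. 151.]
top tier 0.72 [219.2, 188.9, 366.9, 283.7] [550. 119.  10.] [455.  -2.  -0.] [642. 275. 149.]
top release 0.53 [339.9, 221.6, 350.1, 236.5] [557.  33. 149.] [546.  26.  60.] [569.  38. 153.]
```

```bash
python3 - <<'E'
import cv2,numpy as np
a=cv2.imread('pics/scene1.png');b=cv2.imread('pics/top1.png')
cv2.imwrite('pics/s2.png',cv2.resize(a[160:340,200:440],(800,600),interpolation=cv2.INTER_CUBIC));cv2.imwrite('pics/t2.png',cv2.resize(b[170:380,180:420],(686,600)))
E
```

```text
(no output)
```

View pics/s2.png

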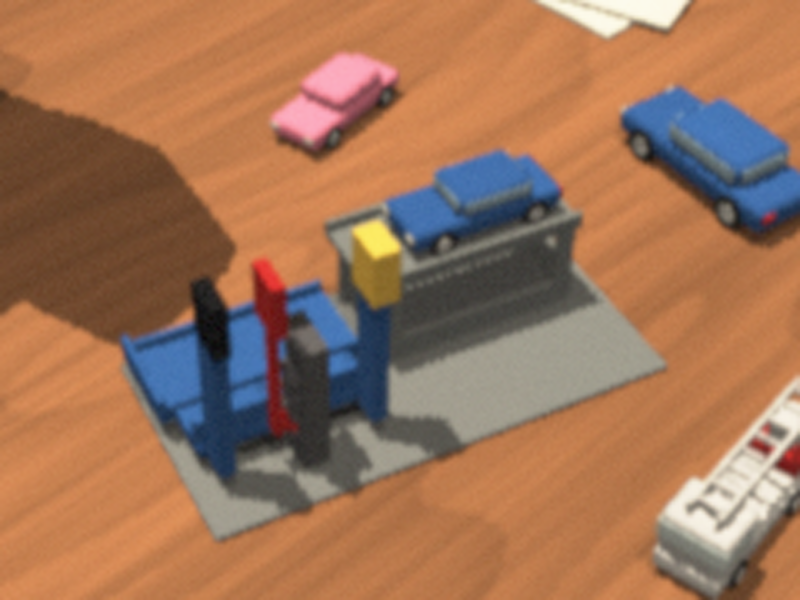

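View pics/t2.png

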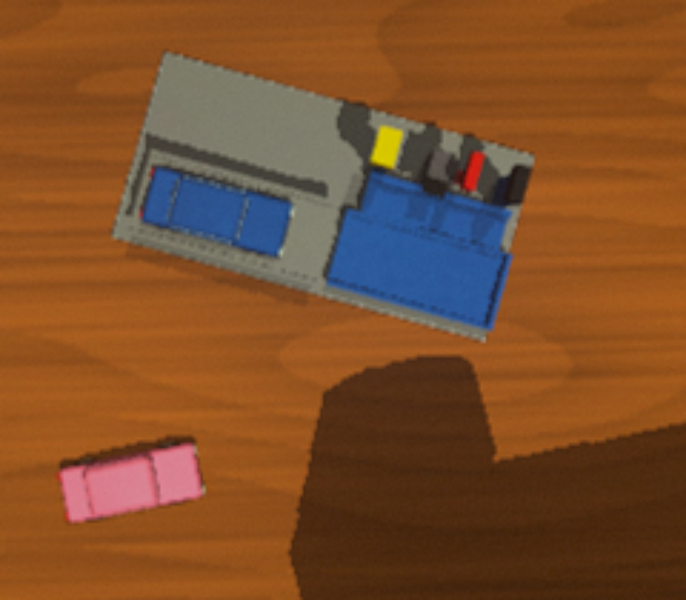

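The upper tier carries the target sedan (scene crop ~475,200; top crop ~215,210). The lift is empty near the first tooth, with black, red and yellow heads at (210,320), (268,295) and (375,265) in the scene crop. The pink car and the larger blue car are look-alikes.

```bash
cat > m.py <<'E'
from h import *
def heads(c):
    hsv=cv2.cvtColor(c['color'],cv2.COLOR_RGB2HSV);H,S,V=hsv[...,0].astype(int),hsv[...,1],hsv[...,2]
    M={'yel':(H>22)&(H<33)&(S>150)&(V>120),'red':((H<5)|(H>175))&(S>180)&(V>90),'blk':(V<45),'blue':(H>100)&(H<125)&(S>120)}
    return M
E
python3 - <<'E'
from m import *
for n in('top','scene'):
    c=cam(n);M=heads(c)
    for k in('yel','red','blk'):
        w=world(c,M[k]);w=w[(w[:,0]>420)&(w[:,0]<640)&(w[:,1]>-30)&(w[:,1]<150)&(w[:,2]>112)]
        if len(w):
            t=w[w[:,2]>np.percentile(w[:,2],90)-5];print(n,k,len(w),len(t),t.mean(0).round(1),np.percentile(w[:,2],[50,90,98]).round(1))
    w=world(c,M['blue']);s=w[(w[:,2]>72)&(w[:,2]<112)&(w[:,1]>130)&(w[:,0]>470)&(w[:,0]<600)]
    r=cv2.minAreaRect(s[:,:2].astype(np.float32));print('sedan',len(s),r)
    d=env.cut_out(n,'stand')
    g=world(c,(cv2.cvtColor(c['color'],cv2.COLOR_RGB2HSV)[...,1]<60));g=g[(g[:,0]>400)&(g[:,0]<700)&(g[:,1]>-50)&(g[:,1]<320)&(g[:,2]<20)]
    print('base',cv2.minAreaRect(g[:,:2].astype(np.float32)))
o=env.observe();print(R.from_quat(o['orientation']).as_matrix().round(3),o['orientation'],o['grip_width'])
E
```

```text
top yel 112 99 [574.9  90.7 150.1] [149.7 151.8 153.9]
top red 65 50 [557.3  31.5 149.9] [149.1 151.7 152.2]
top blk 39 19 [546.5   1.1 149.6] [143.1 150.6 153.3]
sedan 879 ((534.3978271484375, 212.6873779296875), (101.71914672851562, 40.540855407714844), 73.7366714477539)
base ((547.0267944335938, 134.89598083496094), (301.0894775390625, 148.65870666503906), 72.95707702636719)
scene yel 70 70 [574.3  92.3 148.5] [148.5 150.  150.4]
scene red 144 60 [557.7  31.8 148.1] [140.4 149.  149.8]
scene blk 159 62 [548.9  -1.1 147.7] [139.  148.8 150.1]
sedan 634 ((536.060546875, 211.57247924804688), (100.59791564941406, 40.6340446472168), 73.52002716064453)
base ((504.44622802734375, 152.22268676757812), (303.7354736328125, 239.92320251464844), 73.17758178710938)
[[ 0.932  0.361  0.   ]
 [ 0.361 -0.932  0.   ]
 [ 0.    -0.    -1.   ]] [ 9.82953116e-01  1.83856387e-01  9.05619096e-06 -6.54119874e-06] 87.38077745068256
```

Emit:
{"fn": "play_rows", "kwargs": {
  "xyz": [
    [0,0,0],
    [0,0,0],
    [0,0,0],
    [0,0,0],
    [0,0,0],
    [0,0,0],
    [0,0,0],
    [0,0,0],
    [0.18,-1,0],
    [0.18,-1,0],
    [0.18,-1,0],
    [0.18,-1,0],
    [0.18,-1,0],
    [0.18,-1,0],
    [0.18,-1,0],
    [0.18,-1,0],
    [0.18,-1,0],
    [0.18,-1,0],
    [0.18,-1,0],
    [0.18,-1,0]
  ],
  "rotation": [
    [0,0,0.95],
    [0,0,0.95],
    [0,0,0.95],
    [0,0,0.95],
    [0,0,0.95],
    [0,0,0.95],
    [0,0,0.95],
    [0,0,0.99],
    [0,0,0],
    [0,0,0],
    [0,0,0],
    [0,0,0],
    [0,0,0],
    [0,0,0],
    [0,0,0],
    [0,0,0],
    [0,0,0],
    [0,0,0],
    [0,0,0],
    [0,0,0]
  ],
  "hand": [0.2,0.2,0.2,0.2,0.2,0.2,0.2,0.2,0.2,0.2,0.2,0.2,0.2,0.2,0.2,0.2,0.2,0.2,0.2,0.2]
}}

```text
t: 3.7
tcp_pos: [365.9, -310.1, 222.6]
orientation: [0.989, -0.148, 0.0, 0.0]
ft_force: [-0.1, 0.3, 0.5]
grip_width: 34.8
grasp_force: 0.0
```

Emit:
{"fn": "play_rows", "kwargs": {
  "xyz": [
    [0.18,-1,0],
    [0.18,-1,0],
    [0.18,-1,0],
    [0.18,-1,0],
    [0.18,-1,0],
    [0.18,-1,0],
    [0.18,-1,0],
    [0.18,-1,0],
    [0.18,-1,0],
    [0.18,-1,0],
    [0.18,-1,0],
    [0.18,-1,0],
    [0.18,-1,0],
    [0.18,-1,0],
    [0.18,-0.5,0],
    [0,0,0],
    [0,0,0]
  ],
  "rotation": [
    [0,0,0],
    [0,0,0],
    [0,0,0],
    [0,0,0],
    [0,0,0],
    [0,0,0],
    [0,0,0],
    [0,0,0],
    [0,0,0],
    [0,0,0],
    [0,0,0],
    [0,0,0],
    [0,0,0],
    [0,0,0],
    [0,0,0],
    [0,0,0],
    [0,0,0]
  ],
  "hand": [0.2,0.2,0.2,0.2,0.2,0.2,0.2,0.2,0.2,0.2,0.2,0.2,0.2,0.2,0.2,0.2,0.2]
}}

```text
t: 5.82
tcp_pos: [535.6, 14.8, 222.5]
orientation: [0.989, -0.148, -0.0, 0.0]
ft_force: [0.0, -0.2, -0.2]
grip_width: 34.5
grasp_force: 0.0
```

```bash
cat >> m.py <<'E'
XS=np.array([.9563,-.2924]);YS=np.array([.2924,.9563]);O=np.array([560.8,43.2])
def st(p): p=np.atleast_2d(p);return np.c_[(p[:,:2]-O)@XS,(p[:,:2]-O)@YS,p[:,2]]
def tcp():
    o=env.observe();return st(o['tcp_pos'])[0].round(1),round(np.degrees(R.from_quat(o['orientation']).as_euler('ZYX')[0]),2),o['grip_width'],o['t']
E
python3 - <<'E'
from m import *
print(tcp(),env.observe()['tcp_pos'])
c=cam('wrist');M=heads(c);save(c,'w1.png')
for k in('yel','red','blk'):
    w=st(world(c,M[k]));w=w[(w[:,2]>112)&(abs(w[:,0])<40)&(w[:,2]<160)]
    if len(w): print(k,len(w),np.percentile(w,[3,50,97],axis=0).round(1).tolist())
E
```

```text
(array([-15.8, -34.6, 222.5]), np.float64(-17.02), 34.47180142166049, 5.825) [535.56989661  14.77069532 222.45736429]
yel 1734 [[-13.2, 42.8, 117.4], [1.0, 47.1, 149.3], [11.6, 58.0, 151.1]]
red 665 [[-13.0, -15.0, 119.2], [2.2, -12.0, 149.7], [11.5, -7.8, 151.2]]
blk 723 [[-12.4, -48.6, 120.6], [2.9, -44.0, 149.9], [11.5, -39.0, 151.3]]
```

View pics/w1.png

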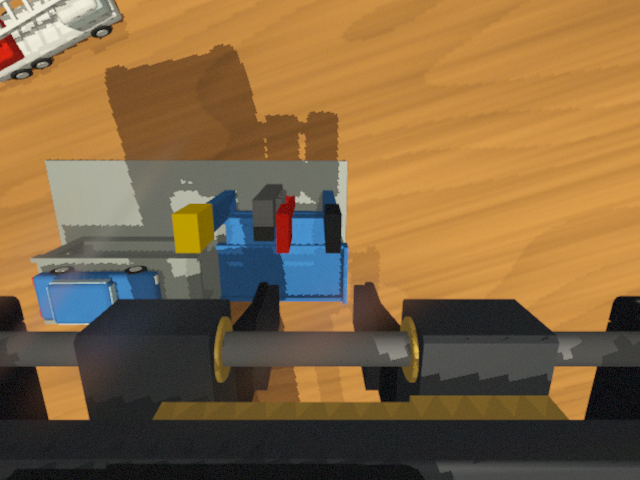

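The wrist view shows yellow (193,228), red (286,225) and black (333,228), matching my stand frame within about 1 mm. I'll move over the knob.

Emit:
{"fn": "play_rows", "kwargs": {
  "xyz": [
    [0.16,-0.85,0],
    [0.16,-0.85,0],
    [0.16,-0.85,0],
    [0.16,-0.85,0],
    [0,0,0.8],
    [0,0,0.8],
    [0,0,0],
    [0,0,0]
  ],
  "rotation": [
    [0,0,0],
    [0,0,0],
    [0,0,0],
    [0,0,0],
    [0,0,0],
    [0,0,0],
    [0,0,0],
    [0,0,0]
  ],
  "hand": [0.2,0.2,0.2,0.2,0.2,0.2,0.2,0.2]
}}

```text
t: 6.88
tcp_pos: [575.9, 91.3, 182.3]
orientation: [0.989, -0.148, -0.0, 0.0]
ft_force: [0.0, -0.9, 0.3]
grip_width: 34.9
grasp_force: 0.0
```

```bash
python3 -c "
from m import *
print(tcp())"
```

```text
(array([  0.4,  50.4, 182.3]), np.float64(-17.06), 34.860646058444495, 6.875)
```

Emit:
{"fn": "play_rows", "kwargs": {
  "xyz": [
    [0,0,0.66],
    [0,0,0.66],
    [0,0,0.66],
    [0,0,0.66],
    [0,0,0],
    [0,0,0],
    [0,0,0],
    [0,0,0],
    [0,0,0],
    [0,0,0]
  ],
  "rotation": [
    [0,0,0],
    [0,0,0],
    [0,0,0],
    [0,0,0],
    [0,0,0],
    [0,0,0],
    [0,0,0],
    [0,0,0],
    [0,0,0],
    [0,0,0]
  ],
  "hand": [0.2,0.2,0.2,0.2,0.2,1,1,1,1,1]
}}

```text
t: 8.12
tcp_pos: [576.2, 90.1, 117.3]
orientation: [0.989, -0.148, 0.0, 0.001]
ft_force: [-3.1, -7.1, 1.7]
grip_width: 15.8
grasp_force: 30.0
```

Emit:
{"fn": "play_rows", "kwargs": {
  "xyz": [
    [0,0.02,-0.15],
    [0,0,-0.15],
    [0,0,-0.15],
    [0,0,-0.15],
    [0,0,-0.02],
    [0,0,0]
  ],
  "rotation": [
    [0,0,0],
    [0,0,0],
    [0,0,0],
    [0,0,0],
    [0,0,0],
    [0,0,0]
  ],
  "hand": [1,1,1,1,1,1]
}}

```text
t: 8.88
tcp_pos: [576.1, 90.1, 132.2]
orientation: [0.989, -0.148, 0.0, 0.001]
ft_force: [1.4, -4.5, -2.6]
grip_width: 16.0
grasp_force: 30.0
```

Emit:
{"fn": "play_rows", "kwargs": {
  "xyz": [
    [0,0,-0.15],
    [0,0,-0.15],
    [0,0,-0.15],
    [0,0,-0.15],
    [0,0,0],
    [0,0,-0.15],
    [0,0,-0.15],
    [0,0,-0.15],
    [0,0,-0.1],
    [0,0,0],
    [0,0,0]
  ],
  "rotation": [
    [0,0,0],
    [0,0,0],
    [0,0,0],
    [0,0,0],
    [0,0,0],
    [0,0,0],
    [0,0,0],
    [0,0,0],
    [0,0,0],
    [0,0,0],
    [0,0,0]
  ],
  "hand": [1,1,1,1,1,1,1,1,1,1,1]
}}

```text
t: 10.25
tcp_pos: [576.1, 90.1, 160.9]
orientation: [0.989, -0.148, 0.0, 0.001]
ft_force: [0.6, -4.8, -1.7]
grip_width: 16.0
grasp_force: 30.0
```

```bash
cat > look.py <<'E'
from m import *
print(tcp(),env.observe()['ft_force'])
for n in('wrist','scene','top'):
    c=cam(n);M=heads(c)
    for k in('yel','red','blk'):
        w=st(world(c,M[k]));w=w[(w[:,2]>112)&(abs(w[:,0])<20)&(w[:,2]<220)&(w[:,1]>-60)&(w[:,1]<62)]
        if len(w)>20: print(n,k,len(w),np.percentile(w,[3,50,97],axis=0).round(1).tolist())
E
python3 look.py
```

```text
(array([  1. ,  49.3, 160.9]), np.float64(-17.03), 15.950482122589337, 10.25) [ 0.58900087 -4.84677662 -1.68730719]
wrist yel 2189 [[-13.2, 43.5, 159.8], [11.4, 50.8, 189.1], [12.1, 58.1, 194.4]]
wrist red 692 [[-3.6, -14.6, 124.8], [10.4, -9.2, 162.6], [11.9, -6.9, 176.8]]
wrist blk 3263 [[-8.1, -47.7, 159.7], [8.0, -39.1, 177.4], [12.0, 60.8, 211.2]]
scene red 164 [[-8.2, -15.5, 119.7], [4.5, -13.9, 178.0], [11.7, -8.4, 192.4]]
scene blk 373 [[-8.0, -49.1, 161.7], [9.3, 31.4, 185.1], [12.8, 60.0, 209.2]]
```

Emit:
{"fn": "play_rows", "kwargs": {
  "xyz": [
    [0,0,0.06],
    [0,0,0],
    [0,0,0],
    [0,0,0],
    [0,0,0],
    [0,0,0]
  ],
  "rotation": [
    [0,0,0],
    [0,0,0],
    [0,0,0],
    [0,0,0],
    [0,0,0],
    [0,0,0]
  ],
  "hand": [1,1,0.2,0.2,0.2,0.2]
}}

```text
t: 11.15
tcp_pos: [575.9, 91.6, 159.4]
orientation: [0.989, -0.148, 0.0, -0.0]
ft_force: [0.1, -0.8, -0.9]
grip_width: 34.1
grasp_force: 0.0
```

```bash
python3 look.py; python3 -c "
from m import *
for n in('top','scene'):
    c=cam(n)
    w=st(world(c,heads(c)['blue']));s=w[(w[:,2]>72)&(w[:,2]<112)&(w[:,1]>75)&(abs(w[:,0]+75)<40)]
    print('sedan',n,len(s),cv2.minAreaRect(s[:,:2].astype(np.float32)),np.percentile(s,[1,99],axis=0).round(1).tolist())
"
```

```text
(array([  0.3,  50.7, 159.4]), np.float64(-17.0), 34.05587897173498, 11.15) [ 0.14363379 -0.78863963 -0.90996927]
wrist yel 2070 [[-13.3, 43.6, 158.4], [11.4, 51.3, 186.4], [12.1, 58.2, 193.0]]
wrist red 709 [[-3.5, -14.5, 130.7], [10.9, -9.2, 162.0], [11.9, -6.8, 176.2]]
wrist blk 2462 [[-6.7, -48.0, 158.6], [10.0, -39.1, 184.5], [11.9, 34.5, 216.3]]
scene red 165 [[-10.3, -15.5, 121.6], [4.5, -13.9, 176.2], [12.1, -8.6, 191.4]]
scene blk 352 [[-9.1, -49.2, 160.2], [9.4, 20.4, 182.2], [12.3, 32.6, 206.2]]
sedan top 574 ((-74.11572265625, 155.87832641601562), (40.3670654296875, 99.30181121826172), 1.936242699623108) [[-94.0, 108.1, 84.1], [-56.2, 204.3, 106.5]]
sedan scene 470 ((-70.06875610351562, 154.16969299316406), (38.54885482788086, 97.42544555664062), 3.1851806640625) [[-89.2, 106.9, 80.2], [-53.8, 202.2, 102.9]]
```

Emit:
{"fn": "play_rows", "kwargs": {
  "xyz": [
    [0,0,-0.95],
    [0,0,-0.95],
    [0,0,-0.5],
    [-0.37,-0.95,0],
    [-0.37,-0.95,0],
    [-0.37,-0.95,0],
    [-0.37,-0.95,0],
    [-0.37,-0.95,0],
    [-0.37,-0.95,0],
    [-0.37,-0.95,0],
    [-0.37,-0.95,0],
    [0,0,0],
    [0,0,0.8],
    [0,0,0]
  ],
  "rotation": [
    [0,0,0],
    [0,0,0],
    [0,0,0],
    [0,0,0],
    [0,0,0],
    [0,0,0],
    [0,0,0],
    [0,0,0],
    [0,0,0],
    [0,0,0],
    [0,0,0],
    [0,0,0],
    [0,0,0],
    [0,0,0]
  ],
  "hand": [0.2,0.2,0.2,1,1,1,1,1,1,1,1,1,1,1]
}}

```text
t: 13.15
tcp_pos: [559.2, 293.1, 195.8]
orientation: [0.989, -0.148, -0.002, 0.001]
ft_force: [-0.3, 0.3, 0.4]
grip_width: 0.1
grasp_force: 0.0
```

```bash
python3 look.py; python3 -c "
from m import *
c=cam('wrist');save(c,'w2.png')
w=st(world(c,heads(c)['blue']));s=w[(w[:,2]>66)&(w[:,2]<112)&(w[:,1]>75)&(abs(w[:,0]+75)<40)]
print(len(s),np.percentile(s,[1,99],axis=0).round(1).tolist() if len(s) else 0)
"
```

```text
(array([-74.6, 238.5, 195.8]), np.float64(-17.07), 0.06311023276175232, 13.15) [-0.33771577  0.29840912  0.38411458]
scene yel 84 [[-14.0, 44.2, 188.9], [-2.2, 51.1, 190.5], [9.1, 58.4, 192.1]]
scene red 182 [[-10.8, -15.5, 120.3], [3.3, -13.3, 178.1], [11.9, -8.8, 191.6]]
scene blk 168 [[-8.4, -49.4, 158.9], [8.5, -47.1, 179.4], [12.1, -41.5, 191.4]]
top yel 123 [[-12.5, 42.2, 173.0], [-1.0, 49.5, 191.5], [11.9, 57.0, 195.7]]
top red 71 [[-12.6, -16.0, 167.8], [-1.7, -11.8, 190.9], [10.5, -8.3, 195.0]]
top blk 47 [[-12.6, -48.1, 115.2], [-3.9, -40.6, 165.0], [9.9, -40.2, 192.9]]
6784 [[-93.6, 106.7, 82.0], [-54.3, 206.6, 103.5]]
```

View pics/w2.png

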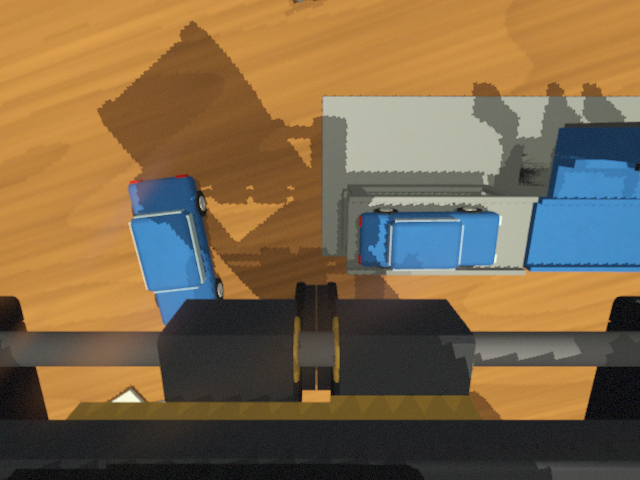

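Emit:
{"fn": "play_rows", "kwargs": {
  "xyz": [
    [0,0,0.93],
    [0,0,0.93],
    [0,0,0.93],
    [0,0,0.93],
    [0,0,0.93],
    [0,0,0],
    [0,0.3,0],
    [0,0.3,0],
    [0,0.3,0],
    [0,0.3,0],
    [0,0.3,0],
    [0,0.3,0],
    [0,0,0]
  ],
  "rotation": [
    [0,0,0],
    [0,0,0],
    [0,0,0],
    [0,0,0],
    [0,0,0],
    [0,0,0],
    [0,0,0],
    [0,0,0],
    [0,0,0],
    [0,0,0],
    [0,0,0],
    [0,0,0],
    [0,0,0]
  ],
  "hand": [1,1,1,1,1,1,1,1,1,1,1,1,1]
}}

```text
t: 14.98
tcp_pos: [547.2, 250.8, 82.8]
orientation: [0.989, -0.148, -0.0, 0.0]
ft_force: [-0.0, 0.6, 0.1]
grip_width: 0.1
grasp_force: 0.0
```

```bash
cat > sed.py <<'E'
from m import *
print(tcp(),env.observe()['ft_force'])
for n in('top','scene','wrist'):
    c=cam(n)
    w=st(world(c,heads(c)['blue']));s=w[(w[:,2]>82)&(w[:,2]<112)&(w[:,1]>-70)&(w[:,1]<230)&(abs(w[:,0]+75)<27)]
    if len(s)>30: print('sedan',n,len(s),np.percentile(s,[1,99],axis=0).round(1).tolist(),cv2.minAreaRect(s[:,:2].astype(np.float32))[2])
    save(c,f'z_{n}.png')
E
python3 sed.py
```

```text
(array([-73.7, 194.6,  82.8]), np.float64(-17.04), 0.09158312397153356, 14.975) [-0.02500319  0.57285634  0.05677386]
sedan top 226 [[-95.0, 83.1, 83.4], [-55.6, 146.3, 104.5]] 1.9608644247055054
sedan scene 451 [[-90.8, 99.4, 82.7], [-54.2, 186.3, 102.5]] 0.04319212958216667
sedan wrist 9080 [[-83.8, 85.1, 82.7], [-55.0, 184.7, 103.1]] 89.09423828125
```

Emit:
{"fn": "play_rows", "kwargs": {
  "xyz": [
    [0,0.3,0],
    [0,0.3,0],
    [0,0.3,0],
    [0,0.3,0],
    [0,0.3,0],
    [0,0.3,0],
    [0,0.3,0],
    [0,0.3,0],
    [0,0.3,0],
    [0,0.3,0],
    [0,0.3,0],
    [0,0.3,0],
    [0,0.3,0],
    [0,0.3,0],
    [0,0.3,0],
    [0,0.3,0],
    [0,0.3,0],
    [0,0,0]
  ],
  "rotation": [
    [0,0,0],
    [0,0,0],
    [0,0,0],
    [0,0,0],
    [0,0,0],
    [0,0,0],
    [0,0,0],
    [0,0,0],
    [0,0,0],
    [0,0,0],
    [0,0,0],
    [0,0,0],
    [0,0,0],
    [0,0,0],
    [0,0,0],
    [0,0,0],
    [0,0,0],
    [0,0,0]
  ],
  "hand": [1,1,1,1,1,1,1,1,1,1,1,1,1,1,1,1,1,1]
}}

```text
t: 17.38
tcp_pos: [510.1, 129.1, 83.0]
orientation: [0.989, -0.148, -0.0, 0.0]
ft_force: [-0.6, 0.4, -0.2]
grip_width: 0.7
grasp_force: 0.0
```

```bash
python3 sed.py
```

```text
(array([-73.6,  67.3,  83. ]), np.float64(-17.05), 0.6600316173783521, 17.375) [-0.60538099  0.44634624 -0.1635834 ]
sedan top 80 [[-94.4, -49.4, 82.1], [-54.5, -36.7, 91.3]] 21.056564331054688
sedan scene 372 [[-91.9, -44.0, 82.2], [-54.3, 55.6, 100.0]] 0.14047229290008545
sedan wrist 7722 [[-85.2, -43.1, 82.8], [-55.3, 57.1, 100.9]] 89.28975677490234
```

Emit:
{"fn": "play_rows", "kwargs": {
  "xyz": [
    [0,0.12,0],
    [0,0.12,0],
    [0,0.12,0],
    [0,0.12,0],
    [0,0.02,0],
    [0,0,0]
  ],
  "rotation": [
    [0,0,0],
    [0,0,0],
    [0,0,0],
    [0,0,0],
    [0,0,0],
    [0,0,0]
  ],
  "hand": [1,1,1,1,1,1]
}}

```text
t: 18.27
tcp_pos: [506.6, 117.6, 83.1]
orientation: [0.989, -0.148, 0.0, 0.0]
ft_force: [0.3, 0.6, 0.0]
grip_width: 0.5
grasp_force: 0.2
```

Emit:
{"fn": "play_rows", "kwargs": {
  "xyz": [
    [0,0.03,0],
    [0,0.03,0],
    [0,0,0]
  ],
  "rotation": [
    [0,0,0],
    [0,0,0],
    [0,0,0]
  ],
  "hand": [1,1,1]
}}

```text
t: 18.65
tcp_pos: [506.1, 116.3, 83.0]
orientation: [0.989, -0.148, -0.0, 0.0]
ft_force: [0.8, 0.7, -0.6]
grip_width: 0.3
grasp_force: 0.5
```

```bash
python3 sed.py
```

```text
(array([-73.6,  53.9,  83. ]), np.float64(-17.01), 0.34981059957934807, 18.65) [ 0.82273646  0.6588084  -0.58116349]
sedan top 45 [[-88.1, -60.3, 82.1], [-54.5, -51.4, 90.2]] 5.665018558502197
sedan scene 426 [[-92.7, -56.7, 82.1], [-55.0, 46.4, 99.8]] 88.23107147216797
sedan wrist 7970 [[-85.2, -55.4, 82.6], [-55.2, 43.9, 101.0]] 0.12693485617637634
```

Emit:
{"fn": "play_rows", "kwargs": {
  "xyz": [
    [0,0.03,0],
    [0,0.03,0],
    [0,0,0]
  ],
  "rotation": [
    [0,0,0],
    [0,0,0],
    [0,0,0]
  ],
  "hand": [1,1,1]
}}

```text
t: 19.18
tcp_pos: [505.7, 114.8, 83.0]
orientation: [0.989, -0.148, -0.0, 0.0]
ft_force: [0.3, 1.6, 0.0]
grip_width: 0.3
grasp_force: 0.4
```

Emit:
{"fn": "play_rows", "kwargs": {
  "xyz": [
    [0,0.03,0],
    [0,0,0]
  ],
  "rotation": [
    [0,0,0],
    [0,0,0]
  ],
  "hand": [1,1]
}}

```text
t: 19.42
tcp_pos: [505.5, 114.1, 83.0]
orientation: [0.989, -0.148, -0.0, 0.0]
ft_force: [0.3, -0.1, 0.6]
grip_width: 0.7
grasp_force: 0.4
```

Emit:
{"fn": "play_rows", "kwargs": {
  "xyz": [
    [0,0.03,0],
    [0,0,0]
  ],
  "rotation": [
    [0,0,0],
    [0,0,0]
  ],
  "hand": [1,1]
}}

```text
t: 19.68
tcp_pos: [505.5, 113.9, 83.1]
orientation: [0.989, -0.148, 0.0, -0.0]
ft_force: [1.2, 4.4, -0.1]
grip_width: 0.0
grasp_force: 2.1
```

Emit:
{"fn": "play_rows", "kwargs": {
  "xyz": [
    [0,-0.4,0],
    [0,-0.4,0],
    [0,0,-0.9],
    [0,0,-0.9],
    [0,0,-0.9],
    [0,0,-0.9],
    [0,0,-0.9],
    [0,0,-0.9],
    [0,0,-0.9],
    [0.6,0.8,0],
    [0.6,0.8,0],
    [0.6,0.8,0],
    [0.6,0.8,0],
    [0.5,0.7,0],
    [0,0,0],
    [0,0,0]
  ],
  "rotation": [
    [0,0,0],
    [0,0,0],
    [0,0,0],
    [0,0,0],
    [0,0,0],
    [0,0,0],
    [0,0,0],
    [0,0,0],
    [0,0,0],
    [0,0,0],
    [0,0,0],
    [0,0,0],
    [0,0,0],
    [0,0,0],
    [0,0,0],
    [0,0,0]
  ],
  "hand": [1,1,1,1,1,1,1,1,1,-0.37,-0.37,-0.37,-0.37,-0.37,-0.37,-0.37]
}}

```text
t: 21.68
tcp_pos: [551.8, 18.6, 240.4]
orientation: [0.989, -0.148, -0.0, -0.0]
ft_force: [-0.4, 0.0, -0.2]
grip_width: 57.1
grasp_force: 0.0
```

```bash
python3 look.py; python3 sed.py
```

```text
(array([ -1.4, -26.2, 240.4]), np.float64(-17.01), 57.07642421710246, 21.675) [-0.39974764  0.02763399 -0.23562116]
wrist yel 1909 [[-13.2, 42.8, 159.2], [3.0, 48.4, 191.5], [11.7, 58.1, 193.1]]
wrist red 780 [[-12.9, -15.0, 125.0], [3.2, -11.7, 191.6], [11.6, -7.9, 193.2]]
wrist blk 892 [[-9.8, -48.4, 161.0], [4.9, -43.1, 191.6], [11.6, -39.0, 193.2]]
scene red 218 [[-12.1, -15.4, 118.6], [3.1, -13.4, 175.6], [12.3, -8.8, 191.7]]
scene blk 195 [[-10.8, -49.4, 159.6], [6.8, -46.9, 180.7], [12.2, -40.8, 191.5]]
(array([ -1.5, -25.9, 240.5]), np.float64(-16.96), 58.782727230387316, 21.825) [-0.33332163 -0.12589478  0.82471521]
sedan top 427 [[-93.7, -60.5, 82.5], [-53.8, 41.2, 103.7]] 0.3094061613082886
sedan scene 403 [[-93.1, -58.6, 82.4], [-54.9, 40.7, 99.8]] 0.32336169481277466
sedan wrist 3648 [[-93.5, -57.0, 82.9], [-55.5, 33.4, 101.4]] 0.2347237914800644
```

View pics/z_wrist.png

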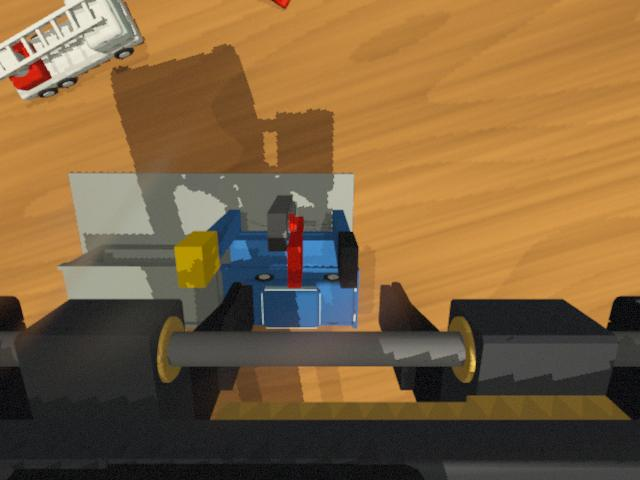

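Sedan sits on the platform against the end stop (wrist image 290,305; nose y≈−60.5 mm). I'll descend around the bar (347,258) and paddle (295,255).

Emit:
{"fn": "play_rows", "kwargs": {
  "xyz": [
    [0.05,0,0.8],
    [0,0,0.8],
    [0,0,0.8],
    [0,0,0.85],
    [0,0,0],
    [0,0,0],
    [0,0,0],
    [0,0,0]
  ],
  "rotation": [
    [0,0,0],
    [0,0,0],
    [0,0,0],
    [0,0,0],
    [0,0,0],
    [0,0,0],
    [0,0,0],
    [0,0,0]
  ],
  "hand": [-0.37,-0.37,-0.37,-0.37,-0.37,-0.14,-0.14,-0.14]
}}

```text
t: 22.98
tcp_pos: [553.7, 17.7, 160.2]
orientation: [0.989, -0.148, 0.001, -0.0]
ft_force: [-0.6, 0.4, 0.1]
grip_width: 49.7
grasp_force: 0.0
```

```bash
python3 look.py
```

```text
(array([  0.6, -26.4, 160.2]), np.float64(-17.01), 49.73796222866329, 22.975) [-0.55940444  0.40391156  0.14259815]
wrist yel 850 [[5.9, 42.6, 156.4], [11.5, 48.8, 166.2], [12.0, 58.1, 176.4]]
wrist red 1109 [[2.6, -15.1, 120.3], [11.2, -11.6, 180.4], [11.9, -7.8, 192.6]]
wrist blk 3056 [[-11.5, -57.9, 162.9], [9.9, 1.0, 197.1], [12.1, 10.3, 218.3]]
scene red 206 [[-12.0, -15.3, 120.2], [3.6, -13.0, 177.5], [12.1, -8.5, 191.4]]
scene blk 513 [[-4.1, -58.9, 161.7], [10.0, -40.7, 186.7], [12.6, 9.8, 214.9]]
```

Emit:
{"fn": "play_rows", "kwargs": {
  "xyz": [
    [0,0,0],
    [0,0,0],
    [0,0,0]
  ],
  "rotation": [
    [0,0,0],
    [0,0,0],
    [0,0,0]
  ],
  "hand": [-0.07,-0.07,-0.07]
}}

```text
t: 23.5
tcp_pos: [553.1, 17.0, 159.5]
orientation: [0.989, -0.148, -0.0, 0.001]
ft_force: [-1.5, -5.4, 2.6]
grip_width: 46.7
grasp_force: 2.6
```

Emit:
{"fn": "play_rows", "kwargs": {
  "xyz": [
    [0,0,0],
    [0,0.05,0],
    [0,0.05,0],
    [0,0.05,0],
    [0,0.05,0]
  ],
  "rotation": [
    [0,0,0],
    [0,0,0],
    [0,0,0],
    [0,0,0],
    [0,0,0]
  ],
  "hand": [-0.01,0.045,0.1,0.155,0.155]
}}

```text
t: 24.12
tcp_pos: [551.6, 12.5, 158.5]
orientation: [0.989, -0.148, -0.0, 0.0]
ft_force: [1.8, -2.2, -4.3]
grip_width: 37.3
grasp_force: 3.4
```

Emit:
{"fn": "play_rows", "kwargs": {
  "xyz": [
    [0,0.04,0],
    [0,0.04,0],
    [0,0,0],
    [0,0,0],
    [0,0,0]
  ],
  "rotation": [
    [0,0,0],
    [0,0,0],
    [0,0,0],
    [0,0,0],
    [0,0,0]
  ],
  "hand": [0.2,0.3,1,1,1]
}}

```text
t: 24.75
tcp_pos: [550.6, 9.4, 158.7]
orientation: [0.989, -0.148, -0.0, 0.001]
ft_force: [-0.3, -9.3, -4.3]
grip_width: 30.2
grasp_force: 30.0
```

```bash
python3 look.py
```

```text
(array([  0.2, -35.3, 158.7]), np.float64(-17.03), 30.242880720825315, 24.75) [-0.25526931 -9.28569905 -4.31097518]
wrist yel 1866 [[5.3, 42.7, 156.5], [11.4, 51.3, 177.5], [12.0, 58.2, 191.7]]
wrist red 1100 [[3.1, -25.4, 120.8], [11.2, -21.8, 179.8], [11.9, -18.0, 191.7]]
wrist blk 2051 [[-12.5, -53.7, 158.7], [9.9, -16.1, 193.4], [11.7, -8.3, 217.9]]
scene red 194 [[-11.3, -25.5, 116.9], [4.0, -23.6, 175.8], [12.2, -19.5, 190.6]]
scene blk 434 [[-3.3, -58.2, 160.8], [10.0, -43.4, 188.8], [12.2, -7.9, 214.3]]
```

Emit:
{"fn": "play_rows", "kwargs": {
  "xyz": [
    [0,0.02,0.04],
    [0,0,0.08],
    [0,0,0.1],
    [0,0,0.1],
    [0,0,0]
  ],
  "rotation": [
    [0,0,0],
    [0,0,0],
    [0,0,0],
    [0,0,0],
    [0,0,0]
  ],
  "hand": [1,1,1,1,1]
}}

```text
t: 25.52
tcp_pos: [550.6, 9.4, 150.6]
orientation: [0.989, -0.148, -0.0, 0.001]
ft_force: [1.4, -8.6, -5.5]
grip_width: 30.4
grasp_force: 30.0
```

```bash
python3 look.py|head -3;python3 sed.py
```

```text
(array([  0.2, -35.3, 150.6]), np.float64(-17.03), 30.43373206528566, 25.525) [ 1.42185748 -8.58481834 -5.48257683]
wrist yel 1876 [[5.3, 42.7, 148.4], [11.4, 51.2, 169.4], [12.0, 58.3, 183.7]]
wrist red 1075 [[3.2, -25.4, 118.1], [11.2, -21.8, 171.9], [11.9, -17.9, 183.7]]
(array([ 1.000e-01, -3.530e+01,  1.506e+02]), np.float64(-17.03), 30.06225311794715, 25.675) [ 0.7507745  -8.11215918 -4.40827949]
sedan top 228 [[-91.3, -10.9, 82.7], [-59.4, 28.8, 96.1]] 89.80567932128906
sedan wrist 158 [[-92.5, -26.6, 88.5], [-76.9, -10.2, 92.3]] 33.55296325683594
```

Emit:
{"fn": "play_rows", "kwargs": {
  "xyz": [
    [0,0,0.12],
    [0,0,0.12],
    [0,0,0.12],
    [0,0,0.12],
    [0,0,0.12],
    [0,0,0.12],
    [0,0,0.12],
    [0,0,0.12],
    [0,0,0.12],
    [0,0,0.12],
    [0,0,0.12],
    [0,0,0.12],
    [0,0,0.1],
    [0,0,0.05],
    [0,0,0]
  ],
  "rotation": [
    [0,0,0],
    [0,0,0],
    [0,0,0],
    [0,0,0],
    [0,0,0],
    [0,0,0],
    [0,0,0],
    [0,0,0],
    [0,0,0],
    [0,0,0],
    [0,0,0],
    [0,0,0],
    [0,0,0],
    [0,0,0],
    [0,0,0]
  ],
  "hand": [1,1,1,1,1,1,1,1,1,1,1,1,1,1,1]
}}

```text
t: 27.7
tcp_pos: [550.6, 9.3, 110.9]
orientation: [0.989, -0.148, -0.0, 0.001]
ft_force: [0.2, -7.7, -5.0]
grip_width: 30.3
grasp_force: 30.0
```

```bash
python3 look.py|head -3
```

```text
(array([  0.2, -35.4, 110.9]), np.float64(-17.02), 30.334596288262205, 27.7) [ 0.23281503 -7.70475186 -5.00721367]
wrist yel 1693 [[5.4, 42.7, 113.1], [11.4, 51.7, 132.8], [12.0, 58.3, 144.0]]
wrist red 958 [[4.9, -25.4, 113.8], [11.3, -21.9, 135.6], [11.9, -17.9, 144.1]]
```

Head tops are at 144 mm, so about 7.5 mm remains.

Emit:
{"fn": "play_rows", "kwargs": {
  "xyz": [
    [0,0,0.06],
    [0,0,0.06],
    [0,0,0.06],
    [0,0,0.06],
    [0,0,0]
  ],
  "rotation": [
    [0,0,0],
    [0,0,0],
    [0,0,0],
    [0,0,0],
    [0,0,0]
  ],
  "hand": [1,1,1,1,1]
}}

```text
t: 28.48
tcp_pos: [550.6, 9.4, 105.0]
orientation: [0.989, -0.148, -0.0, 0.001]
ft_force: [2.0, -8.3, -4.9]
grip_width: 30.3
grasp_force: 30.0
```

Emit:
{"fn": "play_rows", "kwargs": {
  "xyz": [
    [0,0,0.03],
    [0,0,0]
  ],
  "rotation": [
    [0,0,0],
    [0,0,0]
  ],
  "hand": [1,1]
}}

```text
t: 28.72
tcp_pos: [550.6, 9.3, 104.3]
orientation: [0.989, -0.148, -0.0, 0.001]
ft_force: [0.8, -8.5, -5.6]
grip_width: 30.3
grasp_force: 30.0
```

Emit:
{"fn": "play_rows", "kwargs": {
  "xyz": [
    [0,0,0.03],
    [0,0,0]
  ],
  "rotation": [
    [0,0,0],
    [0,0,0]
  ],
  "hand": [1,1]
}}

```text
t: 28.98
tcp_pos: [550.6, 9.4, 103.8]
orientation: [0.989, -0.148, -0.0, 0.001]
ft_force: [-0.2, -7.9, -3.0]
grip_width: 30.4
grasp_force: 30.0
```

Emit:
{"fn": "play_rows", "kwargs": {
  "xyz": [
    [0,0,0.02],
    [0,0,0]
  ],
  "rotation": [
    [0,0,0],
    [0,0,0]
  ],
  "hand": [1,1]
}}

```text
t: 29.22
tcp_pos: [550.7, 9.3, 103.8]
orientation: [0.989, -0.148, -0.0, 0.001]
ft_force: [-2.0, -8.3, -0.7]
grip_width: 30.5
grasp_force: 30.0
```

Emit:
{"fn": "play_rows", "kwargs": {
  "xyz": [
    [0,0,0],
    [0,0,0],
    [0,-0.1,0],
    [0,-0.1,0],
    [0,0,0],
    [0,0,0],
    [0,0,0],
    [0,0,-0.6],
    [0,0,-0.9],
    [0,0,-0.9],
    [0,0,-0.9],
    [0,0,-0.9],
    [0,0,-0.9],
    [0,0,0]
  ],
  "rotation": [
    [0,0,0],
    [0,0,0],
    [0,0,0],
    [0,0,0],
    [0,0,0],
    [0,0,0],
    [0,0,0],
    [0,0,0],
    [0,0,0],
    [0,0,0],
    [0,0,0],
    [0,0,0],
    [0,0,0],
    [0,0,0]
  ],
  "hand": [0.1,-0.1,-0.37,-0.37,-0.37,-0.37,-0.37,-0.37,-0.37,-0.37,-0.37,-0.37,-0.37,-0.37]
}}

```text
t: 30.98
tcp_pos: [554.0, 15.2, 234.3]
orientation: [0.989, -0.148, 0.003, -0.0]
ft_force: [0.3, 0.7, 0.1]
grip_width: 59.4
grasp_force: 0.0
```

```bash
python3 look.py; python3 - <<'E'
from m import *
c=cam('wrist');save(c,'w9.png')
for n in('top','scene'):
    c=cam(n);w=st(world(c,heads(c)['blue']));s=w[(w[:,2]>25)&(w[:,2]<60)&(abs(w[:,0]+75)<24)&(w[:,1]>-75)&(w[:,1]<60)]
    print(n,len(s),np.percentile(s,[1,99],axis=0).round(1).tolist() if len(s) else 0)
E
```

```text
(array([  1.7, -28.8, 234.3]), np.float64(-17.01), 59.3976252846855, 30.975) [0.2516659  0.69383931 0.11189592]
wrist yel 1152 [[-13.7, 42.9, 114.4], [0.2, 48.7, 135.8], [11.6, 58.0, 137.5]]
wrist red 434 [[-13.4, -15.0, 114.9], [2.1, -12.0, 136.0], [11.5, -7.9, 137.4]]
wrist blk 440 [[-5.5, -48.2, 114.2], [4.9, -43.2, 136.0], [11.5, -38.9, 137.4]]
scene yel 22 [[-14.2, 44.7, 133.2], [-11.4, 51.3, 135.0], [-5.2, 58.2, 136.5]]
scene red 126 [[-12.4, -15.4, 113.5], [2.5, -13.5, 129.9], [11.9, -7.6, 136.0]]
scene blk 125 [[-9.9, -49.4, 112.8], [5.0, -46.8, 129.8], [12.5, -41.3, 136.0]]
top 401 [[-94.0, -57.6, 26.6], [-53.6, 41.1, 49.0]]
scene 334 [[-93.5, -59.1, 25.3], [-54.7, 7.5, 44.4]]
```

View pics/w9.png

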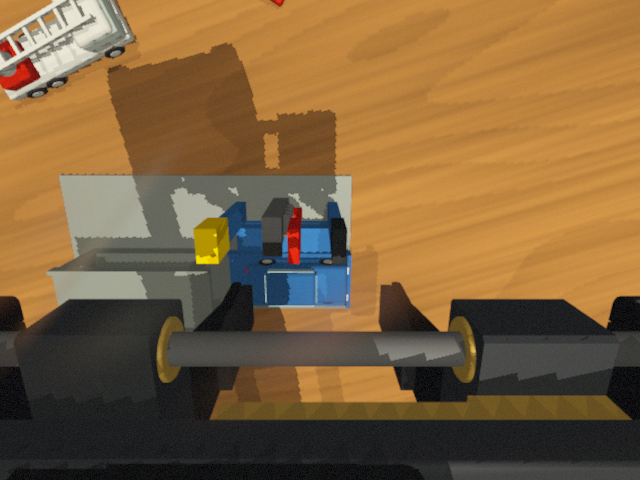

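The lift is fully down (heads at 136 mm), the paddle has sprung back (295,235), the sedan is on the platform (290,285), and the gripper is clear.

```bash
python3 -c "
from bench import env
print(env.close_job())"
```

```text
the job is handed in; nothing more can be done
None
```

The sedan was brought down on the lift, which rests fully down with the paddle released and the gripper clear; I handed the job in at about 31 s, and no verdict was returned.

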